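Open the vacuum sealer by its hidden release

TASK

Open the vacuum sealer for the next bag: with the fingertips and a light touch, feel along the grey plate in its front strip for the flush release and press it in until the lid springs ajar. Then push the lid up and back with the fingers until it rests wide open on its stop, and take the hand away, leaving the things around it where they stand.

Things in the scene. Friction and masses are not known exactly. Their poses are not given: they have to be found in the camera images.
- sealer: Bench vacuum sealer, heavy, does not move: steel case 240 mm deep (x), 400 wide (y), 105 high. Origin under the case's centre; x runs from its front (robot side) to its rear, y to the left along the front, z up. The front strip of its top is level (x -120 to -55 mm); behind it the dark lid (x -50 to 90 mm, 390 wide, 26 thick). Flat membrane keys at the strip's right end do nothing here.
- window (a point): Centre of the window in the front strip, 44 mm (x) by 170 mm (y), axes as the sealer's, framed by a steel bezel 2 mm higher. A flat grey plate fills it, its top at this point (83 mm above the table). The lid release is in this plate, on the window's long middle line, its centre anywhere from 45 mm left to 45 mm right of this point.
- release (a joint): Lid release: pad flush with the plate, same grey, 33 mm (x) by 45 mm (y) in a 38 x 50 mm opening, so a 2 mm seam rings it; three fine ribs in its middle. Value = depth pressed, m: 0 flush, 0.006 at its stop. Springs straight down: moves from 1.5 N, 5 N at the stop; the plate is rigid. The catch lets go 4.3 mm down: press 5 to 6 mm, with the whole fingertip inside the opening.
- lid (a joint): Lid angle, rad: 0 shut and caught (cannot be pried up), 1.85 at its rear stop, leaning back. Once released a plunger kicks it to about 0.45 within 1 s; it stays there ajar, front edge raised 60 mm. Beyond that it is free (0.5 kg, lightly damped): a level push of about 6 N on the front edge raises it, less later; let go below 1.45 it falls back to ajar, beyond about 1.6 it falls to the stop.
- lid_edge (a point): Middle of the lid's lower front edge (moves with the lid), 140 mm from the hinge line and 9 mm below it when shut. x towards the hinge, y along the edge, z out of the lid's top.
- hinge (a point): Middle of the lid's hinge line, which runs along the sealer's y axis, 88 mm above the table.
- label_roll: Bystander, loose: a paper label roll, 52 mm across, 28 mm high, standing on the steel bezel to the left (+y) of the window; origin under its centre.
- sauce_bottle: Bystander, loose: a clear squeeze bottle, 56 mm across, 170 mm tall, left of the sealer; origin under its centre.
- spice_jar: Bystander, loose: an amber spice jar, 48 mm across, 90 mm tall, left of the sealer; origin under its centre.
- marker: Bystander, loose: a marker pen standing on its cap in front of the sealer, 18 mm across, 136 mm tall; origin under its centre.
- palette_knife: Bystander, loose: a palette knife lying in front of the sealer, along its front; origin under its middle.
- foil_tray: Bystander, loose: an empty foil tray 110 x 150 x 45 mm, right of the sealer; origin under its centre.
- dredger: Bystander, loose: a steel shaker cup 64 mm across, 85 mm tall, right of the sealer; origin under its centre.

How it is judged:
By the outcome, as a careful person would: the job done as asked, in the order asked, and still so for the second after the job is handed in, with the robot touching nothing.
It also fails if it takes over 64 s, if anything falls off the work surface, if the arm or the gripper's body presses on something with over 40 N, if the wrist force passes 120 N, or if a joint passes its speed limit or range.

ROBOT

A 6-joint arm with a two-finger parallel gripper is mounted at the origin on the work surface. World frame = base frame: x ahead of the robot, y to its left, z up, the work surface at z = 0. Lengths are in m, angles in rad, forces in N, time in s.
With the tool pointing down it reaches from about 0.35 to 0.925 m from the base axis. Payload 6.4 kg.
Tool frame: the origin (TCP) lies on the centre line of the jaws, within the pads' length; the fingertips stand 17 mm ahead of it and the grasp point (between the pads) lies 2 mm behind it; z points along the fingers, y is the direction in which the jaws open and shut (so a half turn about z gives the same grasp; the last joint's range is limited). The gripper opens to 85 mm and grips with 20 to 120 N. Pads are 22 mm wide; open, the fingers measure 114 mm over their backs; the gripper's body (76 mm by 85 mm) begins 54 mm behind the grasp point. The pads swing forward as they close: fully open they stand 13 mm farther back than shut.
Start: joints at [-1.413, 0.245, 1.558, -0, 1.339, -0.174], TCP at [0.212, -0.615, 0.248] pointing down, gripper open.
Joint ranges: [-3.13, 3.13], [-1.02, 2.26], [0.13, 2.54], [-0.95, 4.09], [0.21, 2.88], [-2.74, 2.74]. Speed limits (rad/s): [2.57, 2.57, 3.14, 3.14, 3.14, 3.14].

INTERFACE

Orientations are given as [roll, pitch, yaw] about the fixed x, y, z axes, in that order (R = Rz(yaw) Ry(pitch) Rx(roll)).
In Python, from workcell import * gives the robot as it stands.
- The arm moves only by the tool drive_tool, never from a script. Its argument "motion" is a list of rows, each a list of 7 numbers: the turn, a rotation vector about the tool's x, y, z in degrees, then the shift along the tool's x, y, z in cm, then the finger opening in cm, from 0 to 8.54. In form: [[rx, ry, rz, tx, ty, tz, claw], ...]. A call has exactly 8 rows; each row is the pose to reach, as a shift and turn from the pose commanded when the call began, along the tool's axes at that moment; what a row does not reach only later rows make up. A row lasts 1/8 s, in which the tool goes at most 62.5 mm and 10.7 degrees, less where a joint would pass 70% of its speed; a pose out of reach is approached as far as the arm can. A call with a gripper value outside its range is refused whole. The fingers move at their own pace and stop on an object; "force" is the grip in N (left out, the last holds). Time passes only in rows, so rows that repeat a pose let the fingers close, or fill a call up. It gives the time, the measured TCP pose, the force and the opening at its end, in the units of the state.
- state(): the state, without advancing time (a new reading comes with each control period).
- read_camera(name): name is "side" or "top"; returns the picture (384x512x3 uint8, red, green, blue); there is no depth.
- camera_params(name): a dict with "mtx" (3x3 intrinsics, pixels), "dist" ([k1, k2, p1, p2, k3] as OpenCV has them; the pictures are not rectified), "rvec" (rotation vector, rad) and "tvec" (3), from world to camera coordinates, as OpenCV has them. Camera axes: x right, y down, z forward; pixel columns grow to the right and rows downward; lengths in m; the calibration is good to about 2 mm. A picture is of the moment at which its call begins. camera_params takes no time and is no camera call.
- finish_job(): hands the job in, once; it reports no verdict.
Trained networks look in the newest picture that a camera, given by its name, has taken for a name from the list of things; names that differ only in an ending like _2 or _b are one class to them, and where a whole thing is asked for, a point or a joint stands for the part that bears it (a point fixed in the world has none). Each returns a list of dicts, best first, with "conf" (0 to 1); they miss things now and then, are a little off and sometimes report something else, mostly with a low value. They report only what shows in the picture. A call takes as long as a camera call.
- regions_of(label, camera): "pixels" (384x512 bool, what is visible of it) and "centre" ([column, row] in pixels, amid what is visible of it).
- mark_of(label, camera): "centre" ([column, row] in pixels: a listed point, or the origin of a listed thing).
The state is a dict: "time": time; "qpos": joint angles; "qd": joint speeds; "joint_efforts": joint torques, N m; "ee_pos": TCP position; "ee_rot": TCP orientation; "ft_force": force on the tool from outside, world axes, zero at the start; "moment": the same for the moment, N m; "width": opening from 0.0 (shut) to 1.0 (fully open).
Only numpy, scipy, OpenCV 4.12 (cv2) and the standard library are available. Lean on these libraries where they do the work, as an engineer would, in place of code of your own. Each camera call takes 0.05 s, during which the arm holds its last target.

## Working session

There is one attempt and no reset: what is moved stays moved. The work goes in short steps, Python scripts to look and compute and a tool call to move; the robot and the scene stay as the last step left them, time stands still between calls to the robot, and variables do not carry over. Pictures are saved under pics/ and viewed, and the job is handed in when it is done.

Besides the shell and the picture viewer there is one more tool, called as name(argument=value, ...), one argument or row to a line, values as JSON. drive_tool: Moves the arm, as the interface text tells. Its arguments: {"type":"object","properties":{"motion":{"type":"array","items":{"type":"array","items":{"type":"number"}}},"force":{"type":"number"}},"required":["motion"]}

```bash
ls; mkdir -p pics
python3 - <<'E'
from workcell import *
import cv2
for n in ("side","top"):
    cv2.imwrite(f"pics/{n}0.png",cv2.cvtColor(read_camera(n),cv2.COLOR_RGB2BGR))
    p=camera_params(n);print(n,p)
print(state())
E
```

```text
pics
side {'mtx': array([[434.62817393,   0.        , 255.37747886],
       [  0.        , 434.62817393, 194.52091908],
       [  0.        ,   0.        ,   1.        ]]), 'dist': array([-0.04590358,  0.        ,  0.        ,  0.        ,  0.        ]), 'rvec': array([ 0.56488851, -2.49658793,  1.40952479]), 'tvec': array([0.51587265, 0.16576149, 1.2012626 ])}
top {'mtx': array([[407.71163412,   0.        , 241.11146931],
       [  0.        , 407.71163412, 192.45184653],
       [  0.        ,   0.        ,   1.        ]]), 'dist': array([-0.00460111,  0.        ,  0.        ,  0.        ,  0.        ]), 'rvec': array([ 2.14783897, -2.20695427,  0.1307024 ]), 'tvec': array([0.03674213, 0.56037733, 1.20632236])}
{'time': 0.1, 'qpos': array([-1.41311291e+00,  2.45757128e-01,  1.55889991e+00,  6.32638706e-06,
        1.33868345e+00, -1.74125438e-01]), 'qd': array([-3.30326644e-04, -1.07676845e-03, -3.90750831e-03, -6.57798147e-05,
        7.66286360e-04,  1.59575725e-03]), 'joint_efforts': array([-4.52827871e-04, -4.30670035e+01, -3.27129042e+01, -1.07566448e-04,
        2.83225425e-03, -2.37102071e-08]), 'ee_pos': array([ 0.21165626, -0.61407659,  0.24727804]), 'ee_rot': array([-3.13987232e+00, -3.08867089e-04,  3.31807126e-01]), 'ft_force': array([-0.51859943,  0.45001336, -0.6091561 ]), 'moment': array([ 0.0158875 , -0.02802662, -0.00720442]), 'width': 1.0014757856368965}
```

View pics/side0.png

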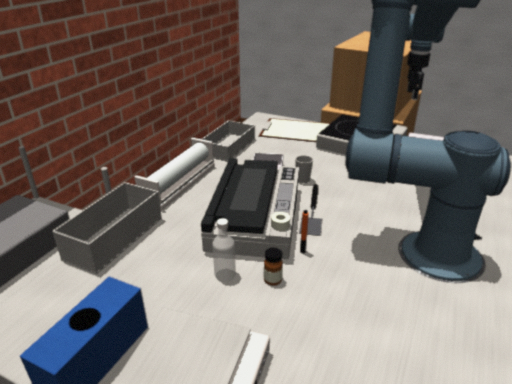

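View pics/top0.png

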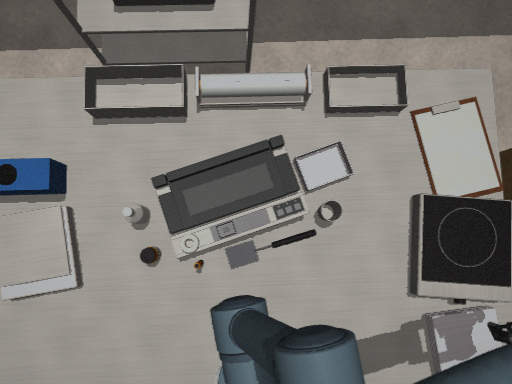

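The side view shows the sealer at about (250,200), with the label roll at (281,220) and the marker at (304,230). In the top view the front strip runs from (180,250) to (305,205). The window is near (242,222), the roll at (189,242), the marker at (199,264) and the knife around (265,245). I'll query the networks and zoom in.

```bash
cat > h.py <<'E'
from workcell import *
import cv2, numpy as np
from scipy.spatial.transform import Rotation as Ro
def cam(n):
    p=camera_params(n); return p,cv2.Rodrigues(np.array(p["rvec"]))[0],np.array(p["tvec"])
def ray(n,uv):
    p,R,t=cam(n)
    u=cv2.undistortPoints(np.array([[uv]],float),p["mtx"],p["dist"])[0,0]
    return -R.T@t, R.T@np.array([u[0],u[1],1.])
def onz(n,uv,z):
    o,d=ray(n,uv); return o+d*(z-o[2])/d[2]
def proj(n,P):
    p,R,t=cam(n); return cv2.projectPoints(np.array(P,float).reshape(-1,3),p["rvec"],p["tvec"],p["mtx"],p["dist"])[0][:,0]
E
python3 - <<'E'
from h import *
z={"sealer":0,"window":.083,"lid_edge":.079,"hinge":.088,"label_roll":.085,"marker":0,"palette_knife":0,"dredger":0,"spice_jar":0,"sauce_bottle":0,"foil_tray":0,"release":.083}
for n in ("top","side"):
    read_camera(n)
    for k in z:
        for m in mark_of(k,n)[:2] if k not in("release",) else regions_of(k,n)[:2]:
            print(n,k,round(m["conf"],2),np.round(m["centre"],1),np.round(onz(n,m["centre"],z[k])[:2],4))
im=cv2.cvtColor(read_camera("top"),cv2.COLOR_RGB2BGR)
cv2.imwrite("pics/tz.png",cv2.resize(im[185:275,165:325],None,fx=5,fy=5,interpolation=cv2.INTER_CUBIC))
im=cv2.cvtColor(read_camera("side"),cv2.COLOR_RGB2BGR)
cv2.imwrite("pics/sz.png",cv2.resize(im[140:260,200:330],None,fx=5,fy=5,interpolation=cv2.INTER_CUBIC)[:600])
E
```

```text
top sealer 0.95 [227.4 197.7] [0.5489 0.0638]
top window 0.62 [240.  226.8] [0.4567 0.0285]
top lid_edge 0.84 [239.9 209.7] [0.506  0.0274]
top hinge 0.83 [217.1 166.5] [0.6325 0.0901]
top label_roll 0.75 [194.6 243.6] [0.4126 0.1591]
top marker 0.48 [201.2 261.6] [0.356  0.1482]
top palette_knife 0.88 [273.2 243.9] [ 0.4031 -0.0729]
top palette_knife 0.52 [326.  165.2] [ 0.6428 -0.2472]
top dredger 0.8 [326.2 211.8] [ 0.497  -0.2406]
top spice_jar 0.68 [191.2 243.7] [0.4108 0.1777]
top spice_jar 0.55 [149.7 252.4] [0.3881 0.3041]
top sauce_bottle 0.98 [143.  212.8] [0.5092 0.3239]
top foil_tray 0.81 [324.1 165.3] [ 0.6426 -0.2412]
top foil_tray 0.46 [240.2 222.7] [0.4707 0.0264]
top release 0.55 [226. 235.] [0.4344 0.0692]
side sealer 0.81 [257.7 221.3] [0.529  0.0728]
side window 0.55 [286.3 195.5] [0.4582 0.0208]
side lid_edge 0.66 [271.7 194.4] [0.5032 0.0277]
side hinge 0.79 [224.1 192. ] [0.6337 0.0905]
side hinge 0.61 [283.3 196.7] [0.4608 0.0388]
side label_roll 0.83 [281.3 223.4] [0.4142 0.1658]
side marker 0.63 [301.5 251.9] [0.3544 0.1562]
side palette_knife 0.67 [309.8 208.2] [ 0.4087 -0.0666]
side dredger 0.73 [302.1 180. ] [ 0.4963 -0.232 ]
side dredger 0.47 [269.4 197.9] [ 0.5526 -0.0688]
side spice_jar 0.79 [268.2 279.4] [0.3924 0.2988]
side sauce_bottle 0.59 [221.  275.9] [0.5085 0.3394]
side foil_tray 0.56 [267.4 171.5] [ 0.6358 -0.2377]
side release 0.58 [283.9 204. ] [0.4465 0.0684]
```

View pics/tz.png

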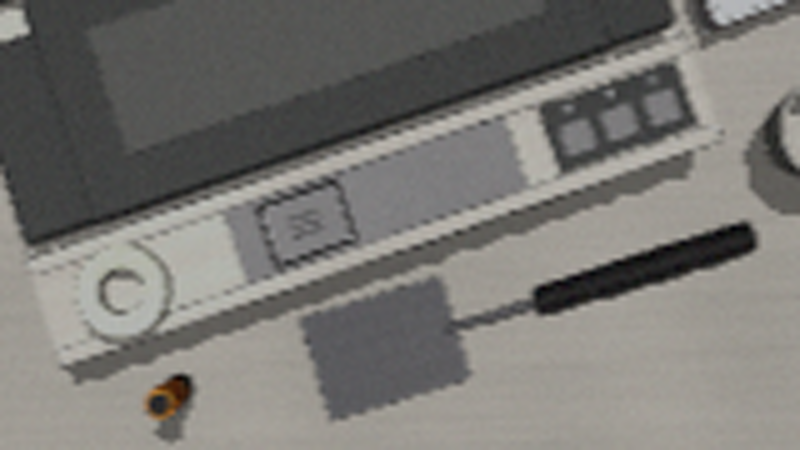

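View pics/sz.png

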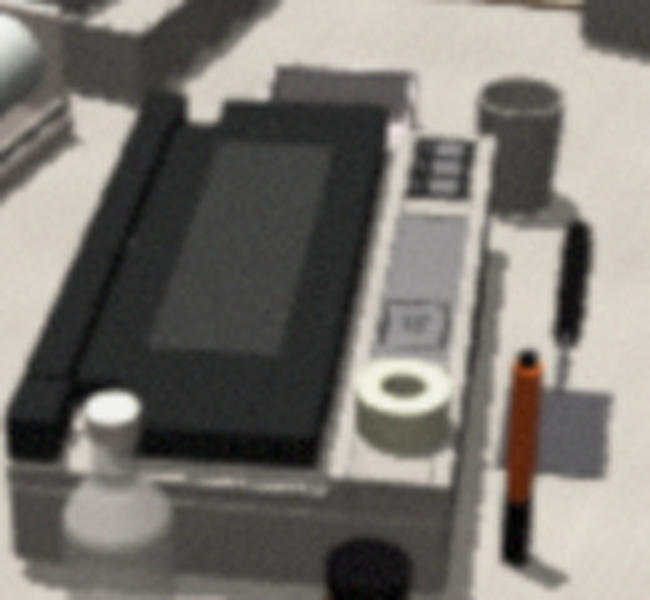

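Run:
```python
from h import *
c=lambda x,y:((x+.5)/5-.5+165,(y+.5)/5-.5+185)
pts={"WL_rear":(225,205),"WL_front":(250,285),"WR_rear":(510,118),"WR_front":(528,185),"rel":(307,223),"rL":(266,237),"rR":(350,210),"rRear":(300,193),"rFront":(316,253)}
W={k:onz("top",c(*v),.083) for k,v in pts.items()}
for k in W: print(k,np.round(W[k][:2],4))
s=lambda x,y:((x+.5)/5-.5+200,(y+.5)/5-.5+140)
print("side rel",onz("side",s(416,323),.083))
wc=np.mean([W[k] for k in W if k[0]=="W"],axis=0);print("wc",wc)
y=(W["WL_rear"]+W["WL_front"]-W["WR_rear"]-W["WR_front"])/2;print("yaw",np.arctan2(-y[0],y[1]),np.linalg.norm(y))
# predicted window from sealer yaw & network hinge/edge
h=np.array([.6330,.0903]);e=np.array([.5046,.0276])
print("yaw hinge-edge",np.arctan2(*(h-e)[::-1]),np.linalg.norm(h-e))
s=state();print(s["ee_pos"],s["ee_rot"],s["time"])
```

```text
WL_rear [0.4625 0.1156]
WL_front [0.4166 0.1022]
WR_rear [ 0.508  -0.0497]
WR_front [ 0.4692 -0.0587]
rel [0.4509 0.0688]
rL [0.4436 0.0925]
rR [0.4577 0.044 ]
rRear [0.4682 0.0724]
rFront [0.4337 0.0641]
side rel [0.44898707 0.07074452 0.083     ]
wc [0.46406015 0.02735358 0.083     ]
yaw 0.29216324703100316 0.17027656114302758
yaw hinge-edge 0.4542582135744045 0.14289104240644335
[ 0.2117364  -0.61455333  0.24828908] [-3.14157691e+00 -1.89276109e-06  3.31780362e-01] 1.5
```

Run:
```python
from h import *
c=lambda x,y:((x+.5)/5-.5+165,(y+.5)/5-.5+185)
def yw(a,b,z):
    A=onz("top",c(*a),z);B=onz("top",c(*b),z);d=A-B;return np.arctan2(-d[0],d[1]),np.linalg.norm(d),A[:2],B[:2]
print("front edge",yw((65,362),(718,135),.085))
print("rear strip",yw((30,258),(690,35),.085))
print("lid top front",yw((30,240),(675,20),.105))
# full model overlay with candidate
def R(t): return np.array([[np.cos(t),-np.sin(t)],[np.sin(t),np.cos(t)]])
im=cv2.cvtColor(read_camera("top"),cv2.COLOR_RGB2BGR)
im=cv2.resize(im[120:275,140:340],None,fx=4,fy=4,interpolation=cv2.INTER_CUBIC)
yaw=.30; rel=np.array([.4505,.0695])
wc=np.array([.463,.028])
for (x0,x1,y0,y1,z,o) in [(-120,120,-200,200,.085,0),(-120,-55,-200,200,.085,0),(-109.5,-65.5,-85,85,.083,0),(-50,90,-195,195,.105,0)]:
    q=np.array([[x0,y0],[x1,y0],[x1,y1],[x0,y1]])/1000-np.array([-.0875,0])
    P=[(*(wc+R(yaw)@a),z) for a in q]
    p=(proj("top",P)-[140,120]+.5)*4
    cv2.polylines(im,[p.astype(np.int32)],True,(0,0,255),1)
cv2.imwrite("pics/ov.png",im)
```

```text
front edge (np.float64(0.30484784371621737), np.float64(0.39525935377463256), array([0.37619684, 0.20783942]), array([ 0.49483316, -0.16919557]))
rear strip (np.float64(0.2986721154779536), np.float64(0.40025397800567497), array([0.43540999, 0.22700946]), array([ 0.55318527, -0.1555245 ]))
lid top front (np.float64(0.30197663321060014), np.float64(0.38512752372179615), array([0.44545532, 0.22380402]), array([ 0.55999531, -0.14389667]))
```

View pics/ov.png

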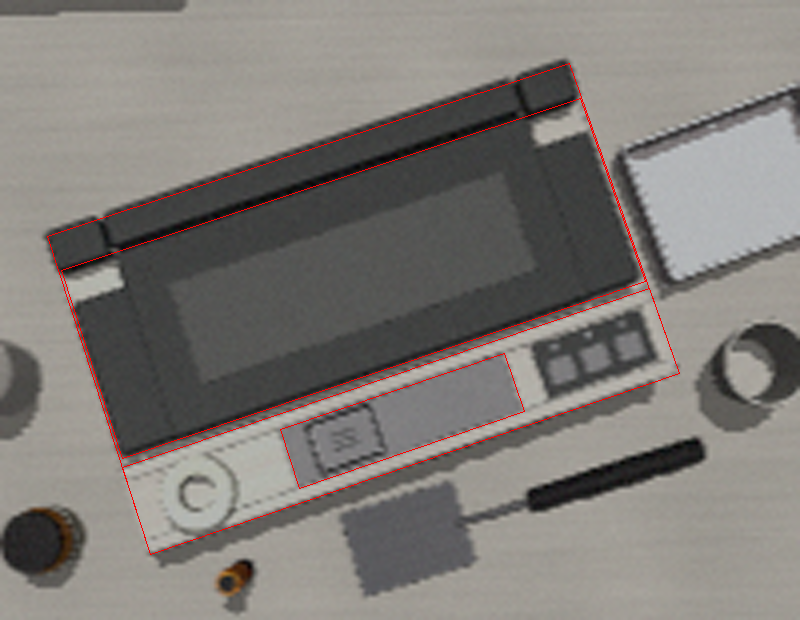

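The fit is tight: sealer yaw is about 0.30 and the window centre about (0.463, 0.028). The seam and ribs put the release at about (0.450, 0.0695), 43 mm left of the window centre. I'll approach with the fingers closing.

drive_tool(
  motion=[
    [0,0,0.5,3.7,-4.7,0,0],
    [0,0,1,7.4,-9.4,0,0],
    [0,0,1.8,11.2,-14.2,0,0],
    [0,0,1.8,14.9,-18.9,0,0],
    [0,0,1.8,18.6,-23.6,0,0],
    [0,0,1.8,22.3,-28.3,0,0],
    [0,0,1.8,26.0,-33.0,0,0],
    [0,0,1.8,29.8,-37.8,0,0],
  ],
  force=30,
)

```text
time: 2.55
ee_pos: [0.3707, -0.1584, 0.2487]
ee_rot: [3.14, -0.001, 0.3]
ft_force: [1.1, 0.3, -0.2]
width: -0.003
```

drive_tool(
  motion=[
    [0,0,0,3.6,-4.9,0,0],
    [0,0,0,7.2,-9.8,0.5,0],
    [0,0,0,10.8,-14.7,2,0],
    [0,0,0,13.5,-18.3,5,0],
    [0,0,0,14.4,-19.6,8,0],
    [0,0,0,14.4,-19.6,11,0],
    [0,0,0,14.4,-19.6,11.4,0],
    [0,0,0,14.4,-19.6,11.4,0],
  ],
)

```text
time: 3.55
ee_pos: [0.4504, 0.0695, 0.135]
ee_rot: [3.141, -0.001, 0.3]
ft_force: [1.4, 0.6, 0.3]
width: 0.0
```

Run:
```python
from h import *
s=state();print(s["ee_pos"],s["ee_rot"],s["ft_force"],s["time"])
im=cv2.cvtColor(read_camera("side"),cv2.COLOR_RGB2BGR)
im=cv2.resize(im[150:260,220:340],None,fx=5,fy=5,interpolation=cv2.INTER_CUBIC)
p=s["ee_pos"]; 
for z in (p[2]-.017,.083):
    u=((proj("side",[p[0],p[1],z])[0]-[220,150]+.5)*5).astype(int); print(u); cv2.circle(im,tuple(int(a) for a in u),3,(0,0,255),-1)
cv2.imwrite("pics/s2.png",im)
```

```text
[0.45036284 0.06949867 0.13504565] [ 3.14125671e+00 -7.92878116e-04  2.99946692e-01] [1.39872418 0.61000936 0.25088869] 3.55
[316 220]
[315 271]
```

View pics/s2.png

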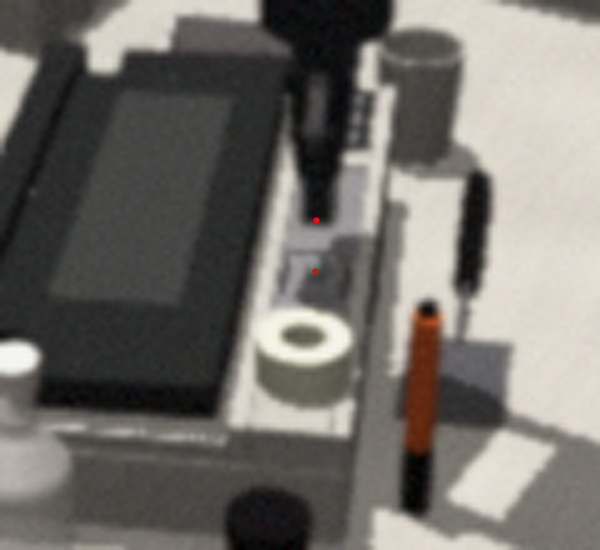

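The fingertip ends at crop pixel (316,221), on the predicted point, so the tip is 17 mm ahead of the TCP when shut. The predicted touch point at (315,271) lies within the shaded seam area. Now a light descent to about 1 mm above, then touch.

drive_tool(
  motion=[
    [0,0,0,0,0,1.2,0],
    [0,0,0,0,0,2.4,0],
    [0,0,0,0,0,3.1,0],
    [0,0,0,0,0,3.3,0],
    [0,0,0,0,0,3.4,0],
    [0,0,0,0,0,3.5,0],
    [0,0,0,0,0,3.6,0],
    [0,0,0,0,0,3.6,0],
  ],
)

```text
time: 4.6
ee_pos: [0.4502, 0.0697, 0.0985]
ee_rot: [3.141, -0.001, 0.3]
ft_force: [1.1, -0.4, 1.8]
width: -0.0
```

The force is 1.8 N, 1.5 mm below plate level, so the tip is on the sprung pad and not the rigid plate. Pressing in.

drive_tool(
  motion=[
    [0,0,0,0,0,0.1,0],
    [0,0,0,0,0,0.2,0],
    [0,0,0,0,0,0.3,0],
    [0,0,0,0,0,0.35,0],
    [0,0,0,0,0,0.4,0],
    [0,0,0,0,0,0.4,0],
    [0,0,0,0,0,0.4,0],
    [0,0,0,0,0,0.4,0],
  ],
)

```text
time: 5.6
ee_pos: [0.4503, 0.0697, 0.0945]
ee_rot: [3.141, -0.001, 0.3]
ft_force: [2.0, -0.1, 5.5]
width: -0.002
```

Run:
```python
from h import *
s=state();print(s["ee_pos"],s["ft_force"],s["time"])
im=cv2.cvtColor(read_camera("side"),cv2.COLOR_RGB2BGR)
cv2.imwrite("pics/s3.png",cv2.resize(im[130:260,200:340],None,fx=4,fy=4,interpolation=cv2.INTER_CUBIC))
```

```text
[0.45029761 0.06971232 0.09452526] [ 2.00660519 -0.05553662  5.4774938 ] 5.6
```

View pics/s3.png

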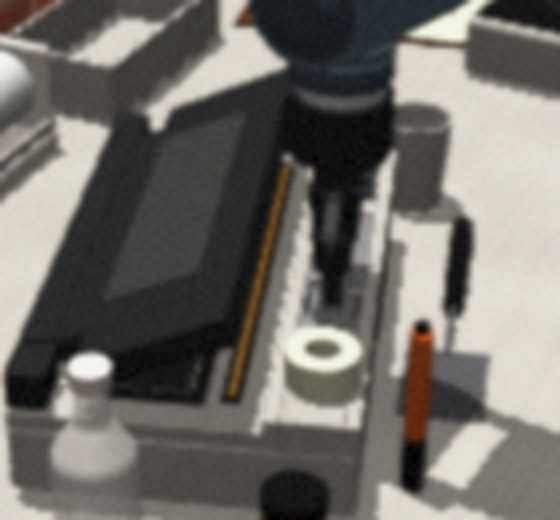

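The lid is ajar: its front edge has lifted, the seal bar shows at crop pixel (250,290), and the roll and marker are undisturbed. Now I retract straight up and shift to the lid's middle, in front of its lower edge.

drive_tool(
  motion=[
    [0,0,0,0,0,-0.6,0],
    [0,0,0,0,0,-1.4,0],
    [0,0,0,0,0.5,-2.8,0],
    [0,0,0,0,2.0,-4.0,0],
    [0,0,0,0.5,3.5,-4.3,0],
    [0,0,0,1.5,4.3,-4.3,0],
    [0,0,0,2.4,4.3,-4.3,0],
    [0,0,0,2.8,4.3,-4.3,0],
  ],
)

```text
time: 6.65
ee_pos: [0.4897, 0.0372, 0.1368]
ee_rot: [-3.141, 0.001, 0.301]
ft_force: [-0.2, -0.5, -1.5]
width: -0.003
```

Run:
```python
from h import *
s=state();print(s["ee_pos"],s["ft_force"],s["time"])
im=cv2.cvtColor(read_camera("side"),cv2.COLOR_RGB2BGR)
cv2.imwrite("pics/s4.png",cv2.resize(im[130:260,200:340],None,fx=4,fy=4,interpolation=cv2.INTER_CUBIC))
```

```text
[0.48972253 0.03721386 0.13675794] [-0.24853201 -0.5055323  -1.48447254] 6.65
```

View pics/s4.png

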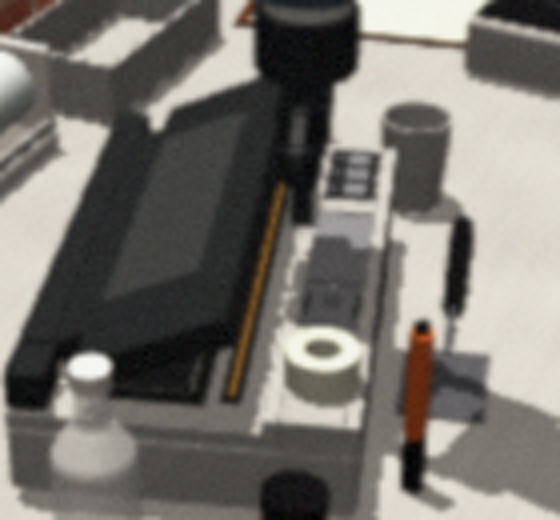

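drive_tool(
  motion=[
    [0,0,0,0.6,0,0,0],
    [0,0,0,1.1,0,-0.3,0],
    [0,0,0,1.6,0,-1.0,0],
    [0,0,0,2.1,0,-1.8,0],
    [0,0,0,2.6,0,-2.6,0],
    [0,0,0,3.1,0,-3.3,0],
    [0,0,0,3.7,0,-4.0,0],
    [0,0,0,4.3,0,-4.6,0],
  ],
)

```text
time: 7.7
ee_pos: [0.5269, 0.0491, 0.1843]
ee_rot: [-3.14, 0.013, 0.302]
ft_force: [-20.0, -4.6, 15.9]
width: -0.001
```

Run:
```python
from h import *
s=state();print(s["ee_pos"],s["ft_force"],s["time"])
im=cv2.cvtColor(read_camera("side"),cv2.COLOR_RGB2BGR)
cv2.imwrite("pics/s5.png",cv2.resize(im[100:260,190:340],None,fx=3.6,fy=3.6,interpolation=cv2.INTER_CUBIC))
```

```text
[0.52693252 0.04905019 0.1843101 ] [-19.96158086  -4.64238295  15.92847313] 7.7
```

View pics/s5.png

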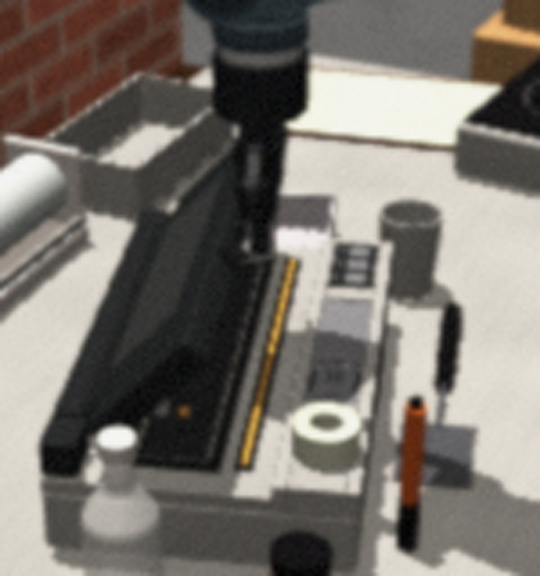

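The lid is lifting, but the force is higher than expected (20 N back, 16 N up). I'll measure the lid angle before going on.

Run:
```python
from h import *
im=read_camera("side"); 
yaw=.30;wc=np.array([.463,.028])
c,s_=np.cos(yaw),np.sin(yaw)
def S(x,y,z): # sealer mm -> world
    x=(x+87.5)/1000;y=y/1000
    return [wc[0]+c*x-s_*y, wc[1]+s_*x+c*y, z/1000]
def L(th,x,y,z): # lid coords rel hinge mm
    return S(90+x*np.cos(th)+z*np.sin(th),y,88-x*np.sin(th)+z*np.cos(th))
import sys
im=cv2.cvtColor(im,cv2.COLOR_RGB2BGR)
ims=[]
for th in (.55,.65,.75,.85):
    o=cv2.resize(im[100:260,190:340],None,fx=2.6,fy=2.6,interpolation=cv2.INTER_CUBIC)
    for z in (-9,17):
        P=[L(th,*q,z) for q in((-140,-195),(0,-195),(0,195),(-140,195))]
        p=((proj("side",P)-[190,100]+.5)*2.6).astype(np.int32)
        cv2.polylines(o,[p],True,(0,0,255) if z<0 else (0,255,0),1)
    cv2.putText(o,str(th),(5,15),0,.5,(0,0,255)); ims.append(o[80:380])
cv2.imwrite("pics/th.png",np.vstack([np.hstack(ims[:2]),np.hstack(ims[2:])]))
for n in ("side",):
    for m in mark_of("lid_edge",n)[:3]: print(m["conf"],m["centre"])
for th in (.5,.6,.7,.8,.9): print(th,proj("side",L(th,-140,0,-9)))
s=state();print(s["ee_pos"],s["ft_force"],s["moment"],s["ee_rot"])
```

```text
0.78 [258.7, 164.4]
0.5 [[267.60186948 176.39167436]]
0.6 [[265.44111432 172.53111582]]
0.7 [[262.85086153 168.82683373]]
0.8 [[259.85543629 165.32276323]]
0.9 [[256.48492758 162.06120754]]
[0.52977221 0.04942891 0.1845539 ] [-8.66271994 -2.52521982  6.91898205] [-0.39858298  1.21860167 -0.02659191] [3.14110740e+00 2.95397307e-03 3.01016622e-01]
```

View pics/th.png

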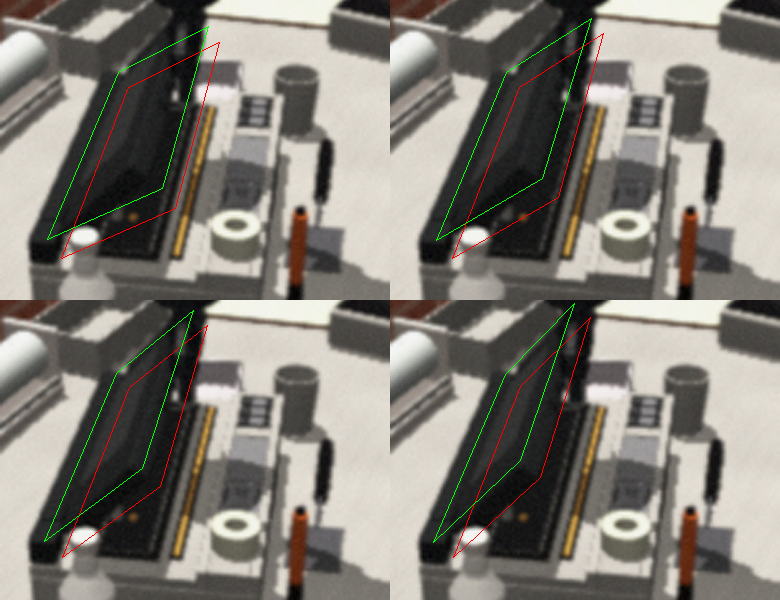

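The angle is about 0.85 rad, on schedule, and the force is already down to about 9 N, so the peak was dynamic. I'll continue more slowly.

drive_tool(
  motion=[
    [0,0,0,0.3,0,-0.4,0],
    [0,0,0,0.7,0,-0.8,0],
    [0,0,0,1.1,0,-1.2,0],
    [0,0,0,1.5,0,-1.6,0],
    [0,0,0,1.9,0,-1.9,0],
    [0,0,0,2.3,0,-2.1,0],
    [0,0,0,2.7,0,-2.3,0],
    [0,0,0,3.1,0,-2.5,0],
  ],
)

```text
time: 8.85
ee_pos: [0.5605, 0.0589, 0.2087]
ee_rot: [3.141, -0.0, 0.3]
ft_force: [-2.4, 1.0, 2.1]
width: -0.003
```

drive_tool(
  motion=[
    [0,0,0,0.4,0,-0.2,0],
    [0,0,0,0.8,0,-0.4,0],
    [0,0,0,1.2,0,-0.6,0],
    [0,0,0,1.6,0,-0.8,0],
    [0,0,0,2.0,0,-0.9,0],
    [0,0,0,2.4,0,-1.0,0],
    [0,0,0,2.8,0,-1.1,0],
    [0,0,0,3.2,0,-1.2,0],
  ],
)

```text
time: 9.85
ee_pos: [0.591, 0.0684, 0.2204]
ee_rot: [3.141, -0.0, 0.3]
ft_force: [-0.9, -0.2, 0.6]
width: 0.002
```

Run:
```python
from h import *
s=state();print(s["ee_pos"],s["ft_force"],s["time"])
im=cv2.cvtColor(read_camera("side"),cv2.COLOR_RGB2BGR)
cv2.imwrite("pics/s6.png",cv2.resize(im[80:260,190:340],None,fx=3.3,fy=3.3,interpolation=cv2.INTER_CUBIC))
```

```text
[0.59098253 0.06835763 0.22042936] [-0.94045871 -0.18205881  0.60789312] 9.85
```

View pics/s6.png

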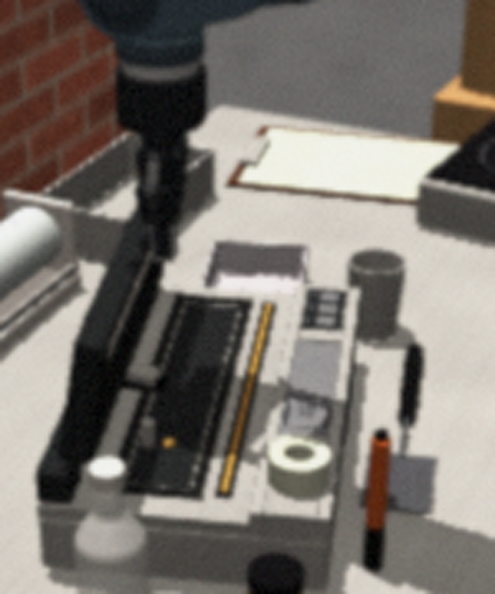

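The lid is near vertical and following the fingers. Continuing past the balance point.

drive_tool(
  motion=[
    [0,0,0,0.4,0,-0.1,0],
    [0,0,0,0.8,0,-0.2,0],
    [0,0,0,1.3,0,-0.3,0],
    [0,0,0,1.8,0,-0.3,0],
    [0,0,0,2.3,0,-0.3,0],
    [0,0,0,2.8,0,-0.3,0],
    [0,0,0,3.3,0,-0.3,0],
    [0,0,0,3.8,0,-0.3,0],
  ],
)

```text
time: 10.9
ee_pos: [0.6273, 0.0796, 0.2233]
ee_rot: [-3.142, -0.0, 0.3]
ft_force: [-0.1, 0.8, 0.2]
width: -0.001
```

drive_tool(
  motion=[
    [0,0,0,0.4,0,0,0],
    [0,0,0,0.8,0,0,0],
    [0,0,0,1.2,0,0,0],
    [0,0,0,1.6,0,0,0],
    [0,0,0,1.6,0,0,0],
    [0,0,0,1.6,0,0,0],
    [0,0,0,1.6,0,0,0],
    [0,0,0,1.6,0,0,0],
  ],
)

```text
time: 11.9
ee_pos: [0.6421, 0.0843, 0.2233]
ee_rot: [-3.142, 0.0, 0.3]
ft_force: [0.0, -0.5, 0.0]
width: 0.002
```

Run:
```python
from h import *
s=state();print(s["ee_pos"],s["ft_force"],s["time"])
im=cv2.cvtColor(read_camera("side"),cv2.COLOR_RGB2BGR)
cv2.imwrite("pics/s7.png",cv2.resize(im[80:260,190:340],None,fx=3.3,fy=3.3,interpolation=cv2.INTER_CUBIC))
```

```text
[0.64214695 0.08426232 0.22332128] [ 0.03572403 -0.505789    0.04497437] 11.9
```

View pics/s7.png

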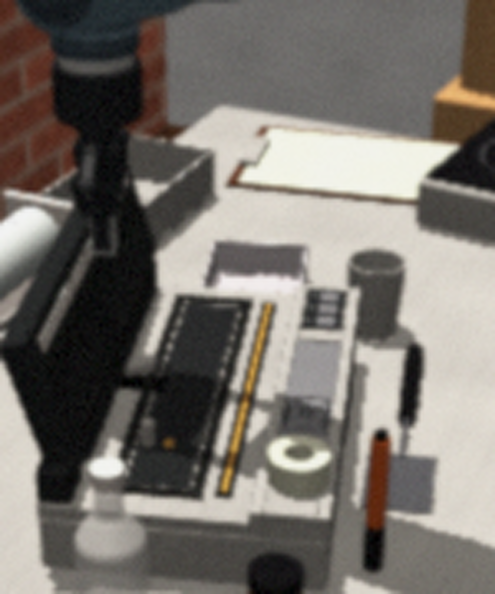

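The lid leans back, and the force at the fingers is about zero. Withdrawing the hand.

drive_tool(
  motion=[
    [0,0,0,-0.8,0,0,0],
    [0,0,0,-2,0,0,0],
    [0,0,0,-4,0,0,0],
    [0,0,0,-7,0,-1,0],
    [0,0,0,-11,0,-3,0],
    [0,0,0,-15,0,-6,0],
    [0,0,0,-18,0,-9,0],
    [0,0,0,-20,0,-11,0],
  ],
)

```text
time: 12.95
ee_pos: [0.4496, 0.0248, 0.3347]
ee_rot: [3.14, -0.002, 0.3]
ft_force: [1.3, -0.2, -0.5]
width: 0.003
```

drive_tool(
  motion=[
    [0,0,0,0,2,0,0],
    [0,0,0,0,6,0,0],
    [0,0,0,0,11,0,0],
    [0,0,0,0,16,0,0],
    [0,0,0,0,20,0,0],
    [0,0,0,0,23,0,0],
    [0,0,0,0,24,0,0],
    [0,0,0,0,24,0,0],
  ],
)

```text
time: 13.95
ee_pos: [0.5218, -0.2039, 0.3331]
ee_rot: [-3.141, 0.0, 0.3]
ft_force: [0.0, 0.0, 0.6]
width: -0.002
```

Run:
```python
from h import *
s=state();print(s["ee_pos"],s["ft_force"],s["time"])
im=cv2.cvtColor(read_camera("side"),cv2.COLOR_RGB2BGR)
cv2.imwrite("pics/s8.png",cv2.resize(im[60:300,150:350],None,fx=3,fy=2.4,interpolation=cv2.INTER_CUBIC))
yaw=.30;wc=np.array([.463,.028]);c,s_=np.cos(yaw),np.sin(yaw)
def S(x,y,z):
    x=(x+87.5)/1000;y=y/1000
    return [wc[0]+c*x-s_*y, wc[1]+s_*x+c*y, z/1000]
def L(th,x,y,z): return S(90+x*np.cos(th)+z*np.sin(th),y,88-x*np.sin(th)+z*np.cos(th))
o=cv2.resize(im[60:260,190:340],None,fx=3,fy=3,interpolation=cv2.INTER_CUBIC)
for th,col in((1.5,(255,0,0)),(1.85,(0,0,255))):
    P=[L(th,*q,-9) for q in((-140,-195),(0,-195),(0,195),(-140,195))]
    cv2.polylines(o,[((proj("side",P)-[190,60]+.5)*3).astype(np.int32)],True,col,1)
im2=cv2.cvtColor(read_camera("top"),cv2.COLOR_RGB2BGR)
o2=cv2.resize(im2[120:280,90:360],None,fx=2.9,fy=2.9,interpolation=cv2.INTER_CUBIC)
cv2.imwrite("pics/o8.png",o);cv2.imwrite("pics/t8.png",o2)
z={"label_roll":.085,"marker":0,"palette_knife":0,"dredger":0,"spice_jar":0,"sauce_bottle":0,"foil_tray":0}
for n in("top","side"):
  for k in z:
    for m in mark_of(k,n)[:2]: print(n,k,round(m["conf"],2),np.round(m["centre"],1),np.round(onz(n,m["centre"],z[k])[:2],4))
```

```text
[ 0.52175593 -0.20387448  0.33312765] [0.00636866 0.02079716 0.61409303] 13.95
top label_roll 0.68 [190.9 242.1] [0.4171 0.1695]
top label_roll 0.67 [151.4 251.2] [0.3946 0.2818]
top marker 0.56 [200.8 263. ] [0.3518 0.1495]
top palette_knife 0.75 [269.8 244.2] [ 0.4025 -0.0624]
top dredger 0.35 [324.7 212.7] [ 0.4943 -0.2358]
top spice_jar 0.59 [151.6 252.6] [0.3874 0.2983]
top sauce_bottle 0.82 [143.  213.7] [0.5064 0.324 ]
top foil_tray 0.83 [323.9 167.6] [ 0.6354 -0.2402]
top foil_tray 0.56 [153.7 253.2] [0.3854 0.292 ]
side label_roll 0.79 [280.9 225.7] [0.411  0.1763]
side marker 0.81 [302.2 251.3] [0.3535 0.1529]
side palette_knife 0.81 [312.1 210.3] [ 0.3978 -0.058 ]
side dredger 0.74 [303.7 181.4] [ 0.4875 -0.2248]
side spice_jar 0.6 [270.8 281.8] [0.3827 0.3042]
side sauce_bottle 0.56 [225.5 277.9] [0.4943 0.3411]
side foil_tray 0.61 [265.5 175.1] [ 0.6306 -0.2091]
```

View pics/o8.png

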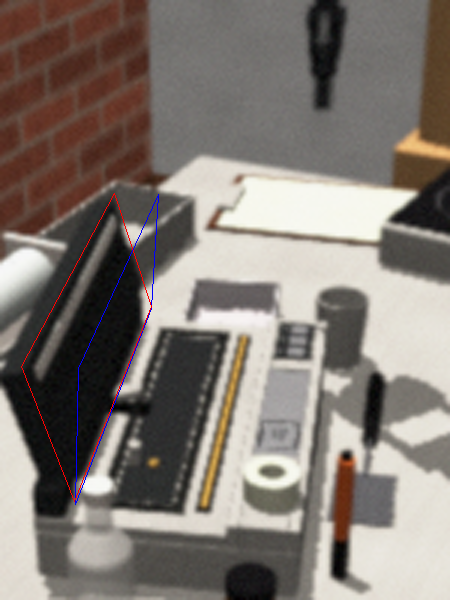

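View pics/t8.png

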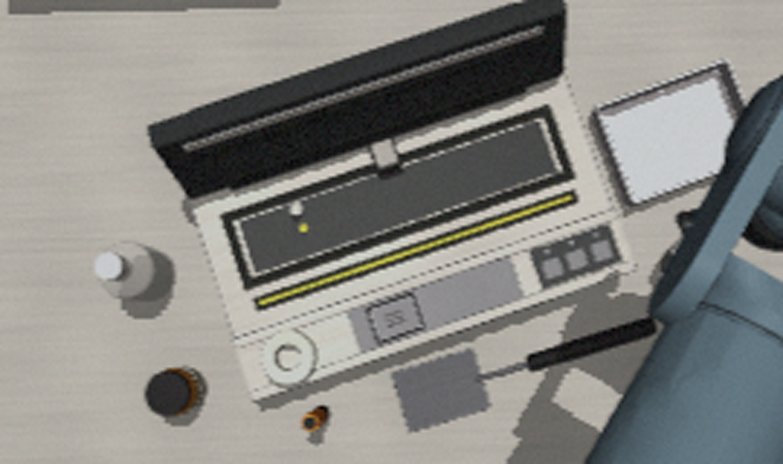

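The lid's underside matches the 1.85 rad outline (red), with the top edge at (113,195)–(22,370) in the overlay. The top view shows the roll, marker, knife, bottle, jar and tray where they stood, with the hand in the air and zero force. Handing in.

Run:
```python
from h import *
s=state();print(s["time"],s["ft_force"],np.abs(s["qd"]).max())
print(finish_job())
```

```text
14.75 [ 0.00517529 -0.10233914  0.05695583] 0.0012320577906113467
the job is handed in; nothing more can be done
None
```

The vacuum sealer is open: the lid rests wide open at its rear stop and the hand is clear. I handed the job in at 14.75 s.

- **Release:** I found the pad by its seam and ribs, about 43 mm left of the window centre. I touched it lightly (1.8 N, and it gave, so it wasn't the rigid plate). Pressing it about 5.5 mm (5.5 N) sprang the lid ajar.
- **Lid:** I pushed the lower front edge up and back with the closed fingertips. The wrist force rose to about 25 N for a moment early in the push, well above the 6 N expected. I slowed down, and the later readings were about 3 N, then near zero.
- **Last checks:** The lid lines up with the 1.85 rad stop outline in the side view, and the wrist force is about 0 with the arm still. In the final pictures, nothing around the sealer looks moved.
- **Disagreements:** The network's position estimates for the surrounding things mostly repeated to within 1–2 cm. A few were further off: the side-view foil tray by about 3 cm, plus some mislabels such as the spice jar taken for a roll or tray. I put these down to detector noise and relied on the pictures. In the last top view the arm partly covers the dredger, so for that one I went by the side view.

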